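# Slide a trapped square tube out of its gated rack and lay it on the plate

### The arm

A 6-joint arm with a two-finger parallel gripper is mounted at the origin on the work surface; the furniture and walls round the work are solid. World frame = base frame: x ahead of the robot, y to its left, z up, the work surface at z = 0. Lengths are in m, angles in rad, forces in N, time in s.
With the tool pointing down it reaches from about 0.35 to 0.975 m from the base axis. Payload 7.1 kg.
Tool frame: the origin (TCP) lies at the very end of the fingers, on their centre line; the grasp point (between the pads) lies 19 mm behind it (bot.tcp_to_grasp is the z of the grasp point in the tool frame, in m); z points along the fingers, y is the direction in which the jaws open and shut (so a half turn about z gives the same grasp; the last joint's range is limited). The gripper opens to 88 mm and grips with 3 to 60 N. Pads are 20 mm wide; open, the fingers measure 115 mm over their backs; the gripper's body (75 mm by 178 mm) begins 61 mm behind the grasp point.
Start: joints at [-1.17, 0.423, 1.63, -0, 1.089, -0.019], TCP at [0.255, -0.571, 0.223] pointing down, gripper open.
Joint ranges: [-3, 3], [-0.9, 2.11], [0.09, 2.58], [-1.31, 4.45], [0.11, 2.69], [-2.54, 2.54]. Speed limits (rad/s): [2.39, 2.39, 3.01, 3.14, 3.14, 3.14].

### API

Orientations are given as a unit quaternion [w, x, y, z].
In Python, from workcell import bot gives the robot as it stands.
- The arm moves only by the shell command python3 -m inch 'ROWS' [FORCE]. ROWS is JSON, a list of rows, each a list of 7 numbers: the shift along the tool's x, y, z each as a share of 0.04 m, from -1 to 1, then the turn, a rotation vector about the tool's x, y, z each as a share of 0.1 rad, from -1 to 1, then the opening, from 0 (shut) to 1 (fully open). A call has 1 to 8 rows; each row shifts and turns the commanded pose from where the row before left it, along the tool's axes as they then stand; what a row does not reach is not made up. A row lasts 1/12 s, in which the tool goes at most 41.7 mm and 7.16 degrees, less where a joint would pass 70% of its speed; a pose out of reach is approached as far as the arm can. A call with a number of a shift or a turn outside -1 to 1 is refused whole. A call with a gripper value outside its range is refused whole. The fingers move at their own pace and stop on an object; FORCE is the grip in N (left out, the last holds). Time passes only in rows, so rows that do not move let the fingers close. It gives the time, the measured TCP pose, the force and the opening at its end, in the units of the state.
- bot.sense(): the state, without advancing time (a new reading comes with each control period).
- bot.grab_frame(name): name is "side" or "top"; returns a dict with "color" (400x640x3 uint8, red, green, blue), "fx", "fy", "cx", "cy" (pixels), "k1" (the pictures are not rectified: a ray, as slopes to the right and down, at radius r is drawn at 1 + k1 r^2 times it, then the intrinsics apply), "xyz" and "rotation" of the camera in the world. Camera axes: x right, y up, looking along -z (the intrinsics and any distortion apply to the point x, -y, -z); pixel columns grow to the right and rows downward; lengths in m; the calibration is good to about 2 mm. A picture is of the moment at which its call begins. There is no depth.
- bot.sign_off(): hands the job in, once; it reports no verdict.
Trained networks look in a picture, given as the dict that the camera call returned (one of the last four; its "shot" number tells which), for a name from the list of things; names that differ only in an ending like _2 or _b are one class to them, and where a whole thing is asked for, a point or a joint stands for the part that bears it (a point fixed in the world has none). Each returns a list of dicts, best first, with "p" (0 to 1); they miss things now and then, are a little off and sometimes report something else, mostly with a low value. They report only what shows in the picture. A call takes as long as a camera call. They do not tell look-alikes from the thing itself.
- bot.masks_of(picture, target): "mask" (400x640 bool, what is visible of it) and "rect" ([left, top, right, bottom] in pixels, round what is visible of it).
The state is a dict: "time_s": time; "q": joint angles; "qvel": joint speeds; "joint_torque": joint torques, N m; "position": TCP position; "ee_rot": TCP orientation; "contact_force": force on the tool from outside, world axes, zero at the start; "ft_torque": the same for the moment, N m; "gripper_width": finger opening in m.
Only numpy, scipy, OpenCV 4.12 (cv2) and the standard library are available. Lean on these libraries where they do the work, as an engineer would, in place of code of your own. Each camera call takes 0.05 s, during which the arm holds its last target. There are 200 camera calls.

### The job

Swing open the gate of the low grey rack, slide the square tube out along the table through the rack's mouth until it is clear of the rack (the rack's lips keep it from being lifted out), then lay it lengthwise on the middle of the flat steel plate. Swing the gate fully shut again, and leave the nuts, the bolt and the angle iron where they are.

Things in the scene. Friction and masses are not known exactly. Their poses are not given: they have to be found in the camera images.
- rack: Low grey sheet-steel rack, fixed to the table, 111 mm deep, 103 mm wide, 52 mm high, no floor. Origin on the table at the middle of its mouth; +x points from the mouth to the closed back wall (inner face at x = 105 mm), so the tube leaves along -x; y runs across the mouth, z up. The mouth looks roughly to the left (world +y), towards the plate. Inner faces of the side walls at y = -45.5 and +45.5 mm.
- rack_slot (a point): Middle of the slot in the rack's top, 80 mm behind the mouth, level with the rack's top (z = 52 mm). Two lips, 6 mm thick, reach in over the tube's ends and leave this slot 50 mm wide (rack y from -25 to +25 mm), open above and at the mouth. Shut fingers reach down through it behind the tube (45 mm or more free between tube and back wall) and push the tube out.
- gate (a joint): Gate across the rack's mouth, a flat steel bar turning about an upright pin. 0 = shut, grows to 1.9 rad as it swings outward, away from the mouth (clockwise seen from above); starts between 0 and 0.3. Light friction (about 0.06 N m), stays where it is left.
- gate_post (a point): Point on the upright round post (12 mm diameter, top at z = 87 mm) at the free end of the gate, 70 mm above the table and 107 mm from the pin. The bar below it lies between z = 16 and 38 mm, a collar of 18 mm diameter on the post ends at z = 46 mm. Push or pinch the post above the collar.
- gate_pivot (a point): Point on the axis of the gate's pin, 70 mm above the table, beside the mouth; at rack x = -10 mm, y = +62 mm. With the gate shut the post is at rack x = -10 mm, y = -45 mm.
- tube_center (a point): Centre of the loose square steel tube (dark, 40 x 84 x 40 mm, about 0.3 kg), half-way up, 20 mm above what it lies on. Its own y axis runs along the 84 mm length, z up. It starts inside the rack across the mouth, its y along the rack's y, its centre 26 to 34 mm inside the mouth.
- plate: Loose flat steel plate 120 x 60 x 6 mm lying on the table. Origin at the middle of its underside; x along its 120 mm length, y along its 60 mm width, z up. A black welding hood, 270 mm high, stands on the table between the robot and the plate: carry things round or over it.
- big_nut: Dark hexagon nut, 35 x 39 x 19 mm, origin at the middle of its underside. Leave it alone.
- small_nut: Bright hexagon nut, 24 x 27 x 13 mm, origin at the middle of its underside. Leave it alone.
- bolt: Bolt 68 mm long, lying, about 20 mm thick. Leave it alone.
- angle_iron: Piece of angle iron, 90 x 50 mm, 70 mm high, standing. Leave it alone.
There are look-alikes about, which are no part of the job. Several things have the shape of the plate; the one meant has the colours described above.

How it is judged:
By the outcome, as a careful person would: the job done as asked, in the order asked, and still so for the second after the job is handed in, with the robot touching nothing.
It also fails if it takes over 72 s, if anything falls off the work surface, if the arm or the gripper's body presses on something with over 40 N, if the wrist force passes 120 N, or if a joint passes its speed limit or range.

## Working session

There is one attempt and no reset: what is moved stays moved. The work goes in short steps, Python scripts to look and compute and a shell command to move; the robot and the scene stay as the last step left them, time stands still between calls to the robot, and variables do not carry over. Pictures are saved under pics/ and viewed, about 8 in all and at most 12, crops included, and the job is handed in when it is done.

```bash
ls; mkdir -p pics; cat > h.py <<'E'
import numpy as np, cv2
from workcell import bot
from scipy.spatial.transform import Rotation as R
def rot(p):
    r=np.array(p["rotation"],float)
    if r.size==9: return r.reshape(3,3)
    w,x,y,z=r; return R.from_quat([x,y,z,w]).as_matrix()
def ray(p,u,v):
    a,b=(u-p["cx"])/p["fx"],(v-p["cy"])/p["fy"]
    rd=np.hypot(a,b); r=rd
    for _ in range(30): r=rd/(1+p["k1"]*r*r)
    s=r/rd if rd>0 else 1
    return rot(p)@np.array([a*s,-b*s,-1.])
def pix2z(p,u,v,z):
    d=ray(p,u,v); o=np.array(p["xyz"]); return o+d*(z-o[2])/d[2]
def proj(p,X):
    c=rot(p).T@(np.array(X,float)-np.array(p["xyz"])); a,b=c[0]/-c[2],-c[1]/-c[2]
    k=1+p["k1"]*(a*a+b*b); return np.array([p["fx"]*a*k+p["cx"],p["fy"]*b*k+p["cy"]])
def save(p,n,crop=None,s=1):
    im=p["color"][:,:,::-1]
    if crop: im=im[crop[1]:crop[3],crop[0]:crop[2]]
    cv2.imwrite("pics/"+n,cv2.resize(im,None,fx=s,fy=s,interpolation=cv2.INTER_CUBIC))
E
python3 - <<'E'
from h import *
for n in("top","side"):
    p=bot.grab_frame(n); save(p,n+"0.png",s=1.25); print(n,p["xyz"],p["rotation"],p["fx"],p["k1"])
    for t in("rack","gate","tube_center","plate","big_nut","small_nut","bolt","angle_iron"):
        for d in bot.masks_of(p,t)[:4]:
            m=d["mask"].astype(np.uint8); c=cv2.minAreaRect(cv2.findNonZero(m))
            print(t,round(d["p"],2),d["rect"],np.round(c[0]),np.round(c[1]),round(c[2]),p["color"][d["mask"]].mean(0).round())
print(bot.sense())
E
```

```text
pics
top [ 0.25645738 -0.04502138  1.28395638] [-0.69964321 -0.05955644  0.05536897  0.70984976] 372.6098651123068 -0.024204712521681965
rack 0.57 [404.8, 165.1, 454.7, 213.6] [428. 189.] [42. 41.] 15 [93. 90. 81.]
gate 0.57 [406.5, 192.7, 411.8, 196.1] [408. 195.] [3. 5.] 27 [102.  94.  84.]
tube_center 0.73 [417.9, 182.1, 431.8, 192.7] [424. 185.] [14. 14.] 11 [89. 82. 70.]
plate 0.91 [209.0, 270.3, 243.7, 297.9] [226. 283.] [18. 36.] 67 [212. 107. 117.]
plate 0.67 [288.2, 144.9, 317.9, 182.2] [302. 163.] [34. 17.] 63 [142. 131. 111.]
big_nut 0.42 [342.7, 133.7, 355.2, 144.9] [349. 139.] [10.  9.] 45 [87. 79. 67.]
angle_iron 0.54 [224.7, 143.9, 258.1, 156.3] [239. 150.] [14. 30.] 90 [111. 102.  86.]
side [ 0.15058323 -1.19693211  0.64299307] [ 0.84263448  0.52383228 -0.07190338 -0.10196462] 422.87035022237353 -0.0538326495707535
rack 0.7 [350.1, 244.5, 413.9, 308.4] [380. 275.] [60. 63.] 90 [112. 108. 102.]
gate 0.69 [354.4, 247.0, 385.6, 269.3] [369. 261.] [34. 14.] 32 [96. 89. 84.]
tube_center 0.68 [367.2, 267.2, 392.0, 289.7] [381. 276.] [19. 24.] 90 [105.  97.  89.]
plate 0.73 
[... 663 characters left out ...]
_s': 0.9, 'q': array([-1.17001085e+00,  4.23092337e-01,  1.62991661e+00, -3.67680572e-06,
        1.08859675e+00, -1.89567256e-02]), 'qvel': array([ 1.86432129e-03,  5.22508050e-04,  1.77763679e-03, -2.99383549e-05,
       -5.50424083e-04, -8.78254979e-04]), 'joint_torque': array([ 6.05292917e-04, -5.44560242e+01, -2.74048787e+01,  6.44164346e-02,
        1.68975850e-02, -2.57889394e-05]), 'position': array([ 0.25474084, -0.57070257,  0.22267331]), 'ee_rot': array([-6.09486238e-06,  9.78057600e-01,  2.08334663e-01, -2.83686091e-06]), 'contact_force': array([ 1.09518707, -0.29077625,  0.37390053]), 'ft_torque': array([0.01879503, 0.0375352 , 0.00381909]), 'gripper_width': 0.08813649103491326}
```

View pics/top0.png

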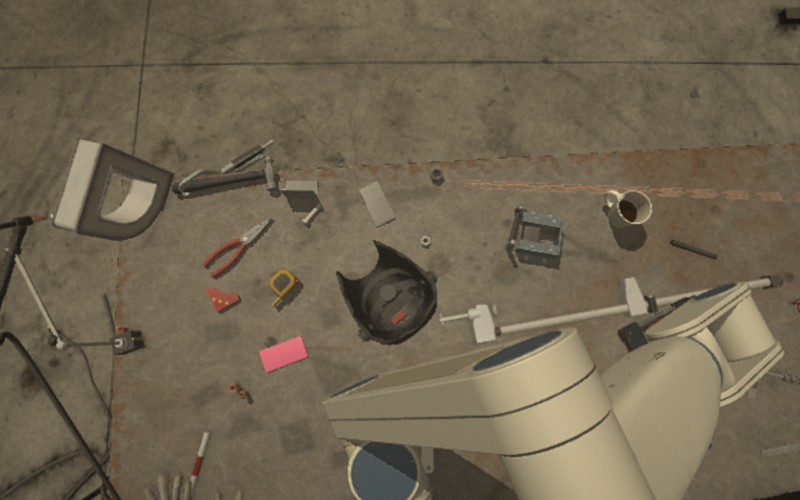

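View pics/side0.png

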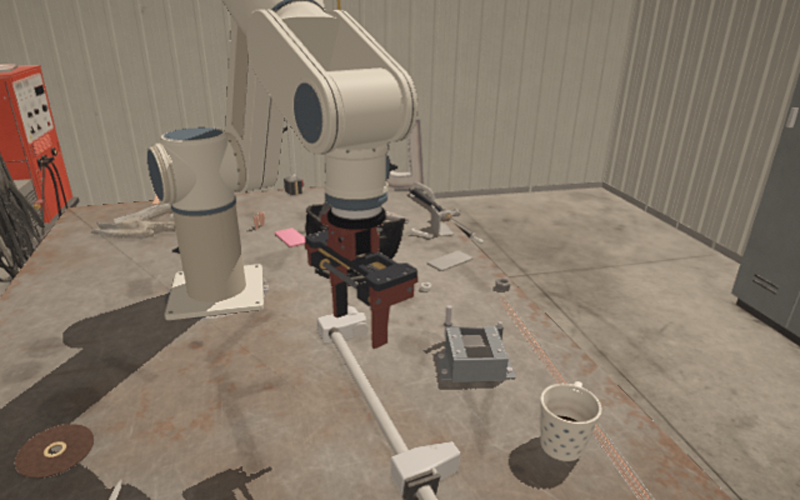

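```bash
python3 - <<'E'
from h import *
p=bot.grab_frame("top"); q=bot.grab_frame("side")
f=lambda p,c,s:cv2.resize(p["color"][c[1]:c[3],c[0]:c[2],::-1],None,fx=s,fy=s,interpolation=cv2.INTER_CUBIC)
a=f(p,(395,155,465,225),8); b=f(q,(340,235,420,315),7)
o=np.zeros((560,1120,3),np.uint8); o[:,:560]=a;o[:,560:]=b
o=cv2.resize(o,(800,400),interpolation=cv2.INTER_AREA);o=cv2.convertScaleAbs(o,alpha=1.6)
cv2.imwrite("pics/rk.png",o)
for u,v in((404.8,189),(428,189),(302,163),(349,139),(340,192),(240,150),(248,172)): print(u,v,pix2z(p,u,v,0).round(3))
print("plate side",pix2z(q,359,208,.006))
for d in bot.masks_of(p,"plate"):
    c=cv2.minAreaRect(cv2.findNonZero(d["mask"].astype(np.uint8)))
    b=np.array([pix2z(p,*x,.006)[:2] for x in cv2.boxPoints(c)]);print(b.mean(0).round(4),[(np.round(b[(i+1)%4]-b[i],4)) for i in(0,1)])
E
```

```text
404.8 189 [ 0.511 -0.326  0.   ]
428 189 [ 0.509 -0.408  0.   ]
302 163 [0.61  0.035 0.   ]
349 139 [ 0.697 -0.135  0.   ]
340 192 [ 0.503 -0.098  0.   ]
240 150 [0.662 0.257 0.   ]
248 172 [0.581 0.227 0.   ]
plate side [0.60681094 0.02725112 0.006     ]
[0.6117 0.0365] [array([ 0.028 , -0.0557]), array([-0.1124, -0.0531])]
[0.1951 0.2921] [array([ 0.0415, -0.1155]), array([-0.0581, -0.0232])]
```

View pics/rk.png

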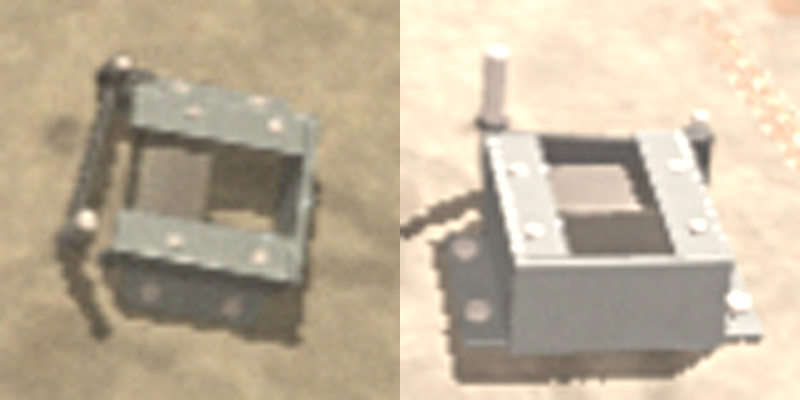

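```bash
cat > fit.py <<'E'
from h import *
from scipy.optimize import least_squares
p=bot.grab_frame("top"); q=bot.grab_frame("side")
T=lambda X,Y:np.array([395+X/5.714,155+Y/5.714]); S=lambda X,Y:np.array([340+(X-400)/5,235+Y/5])
C=[(0,-.0515),(.111,-.0515),(0,.0515),(.111,.0515)]
tp=[T(107,253),T(297,280),T(133,82),T(313,118)]; sp=[S(485,137),S(517,262),S(690,133),S(730,262)]
def W(a,X): c,s=np.cos(a[2]),np.sin(a[2]); return np.array([a[0]+c*X[0]-s*X[1],a[1]+s*X[0]+c*X[1],X[2]])
def res(a):
    r=[proj(p,W(a,(*c,.052)))-u for c,u in zip(C,tp)]+[proj(q,W(a,(*c,.052)))-u for c,u in zip(C,sp)]
    return np.array(r)
s=least_squares(lambda a:res(a).ravel(),[.51,-.35,-1.7],loss='soft_l1'); a=s.x
print("rack",a.round(4),np.degrees(a[2]));print(res(a).round(1).tolist())
post=lambda g:(-.010-.107*np.sin(g),.062-.107*np.cos(g))
g=least_squares(lambda g:np.r_[proj(p,W(a,(*post(g[0]),.087)))-T(87,218),proj(q,W(a,(*post(g[0]),.087)))-S(495,50)],[.1])
print("gate",g.x,g.fun.round(1))
gg=g.x[0]
for n,X in dict(post=(*post(gg),.07),pivot=(-.01,.062,.07),slot=(.08,0,.052),tube=(.03,0,.02),post100=(*post(1.75),.07)).items(): print(n,W(a,X).round(4))
# tube front/back top edges
print("tube back edge rack-x at z.04:",end=' ')
R2=np.array([[np.cos(a[2]),np.sin(a[2])],[-np.sin(a[2]),np.cos(a[2])]])
for pc,u in((p,T(210,180)),(q,S(600,212))): print((R2@(pix2z(pc,*u,.04)[:2]-a[:2])).round(4))
E
python3 fit.py
```

```text
rack [ 0.5197 -0.3574 -1.7782] -101.88307764434464
[[1.1, -1.4], [0.6, 0.1], [1.2, -0.7], [2.0, -0.9], [-0.5, -1.9], [-1.2, -0.3], [-1.3, -1.6], [0.3, -1.1]]
gate [0.11399599] [ 0.8 -0.5  0.  -0.9]
post [ 0.4809 -0.3266  0.07  ]
pivot [ 0.5825 -0.3604  0.07  ]
slot [ 0.5033 -0.4357  0.052 ]
tube [ 0.5136 -0.3868  0.02  ]
post100 [ 0.6228 -0.2613  0.07  ]
tube back edge rack-x at z.04: [0.053  0.0011]
[ 0.0575 -0.0001]
```

```bash
python3 -m inch '[[0,0,0,0,0,0.896,1],[0,0,0,0,0,0.896,1],[0,0,0,0,0,0.896,1],[0,0,0,0,0,0.896,1],[0,0,0,0,0,0.896,1],[0,0,0,0,0,0.896,1],[0,0,0,0,0,0.896,1]]' 10; python3 -m inch '[[0.5,-0.83,0,0,0,0,1],[0.5,-0.83,0,0,0,0,1],[0.5,-0.83,0,0,0,0,1],[0.5,-0.83,0,0,0,0,1],[0.5,-0.83,0,0,0,0,1],[0.5,-0.83,0,0,0,0,1],[0.5,-0.83,0,0,0,0,1],[0,0,0,0,0,0,1]]'
cat > st.py <<'E'
from h import *
A=(.5197,-.3574,-1.7782)
s=bot.sense();c,n=np.cos(A[2]),np.sin(A[2]);d=s["position"][:2]-A[:2]
w,x,y,z=s["ee_rot"];M=R.from_quat([x,y,z,w]).as_matrix()
print("t",round(s["time_s"],2),"rack xy",round(c*d[0]+n*d[1],4),round(-n*d[0]+c*d[1],4),"pos",s["position"].round(4),"toolx",M[:,0].round(3),"tooly",M[:,1].round(3),"F",s["contact_force"].round(1),"w",round(s["gripper_width"],4))
E
python3 st.py
```

```text
time_s: 1.73
position: [0.2548, -0.5707, 0.2227]
ee_rot: [-0.0, 0.994, -0.106, 0.0]
contact_force: [0.2, -0.3, 0.2]
gripper_width: 0.0879
time_s: 2.4
position: [0.4432, -0.3678, 0.2229]
ee_rot: [-0.001, 0.995, -0.101, 0.001]
contact_force: [0.2, 0.1, -0.5]
gripper_width: 0.0878
t 2.4 rack xy 0.026 -0.0727 pos [ 0.4432 -0.3678  0.2229] toolx [ 0.98  -0.201  0.001] tooly [-0.201 -0.98  -0.001] F [ 0.2  0.1 -0.5] w 0.0878
```

```bash
python3 -m inch '[[0.36,-0.6,0,0,0,0,1],[0.36,-0.6,0,0,0,0,1],[0,0,0,0,0,0,1],[0,0,0.7,0,0,0,1],[0,0,0.7,0,0,0,1],[0,0,0.7,0,0,0,1],[0,0,0,0,0,0,1],[0,0,0,0,0,0,1]]'; python3 st.py; python3 - <<'E'
from h import *
p=bot.grab_frame("top"); q=bot.grab_frame("side")
f=lambda p,c,s:cv2.resize(p["color"][c[1]:c[3],c[0]:c[2],::-1],None,fx=s,fy=s,interpolation=cv2.INTER_CUBIC)
o=np.hstack([f(p,(370,130,470,230),4),f(q,(320,195,420,295),4)])
cv2.imwrite("pics/a.png",cv2.convertScaleAbs(o,alpha=1.6))
t=bot.sense()["position"];print(proj(p,t),proj(q,t))
E
```

```text
time_s: 3.07
position: [0.4764, -0.3312, 0.1378]
ee_rot: [-0.001, 0.995, -0.104, -0.001]
contact_force: [0.1, 0.2, -0.0]
gripper_width: 0.088
t 3.07 rack xy -0.0168 -0.0478 pos [ 0.4764 -0.3312  0.1378] toolx [ 0.978 -0.206 -0.003] tooly [-0.206 -0.978 -0.001] F [ 0.1  0.2 -0. ] w 0.088
[416.64849446 190.2869695 ] [359.87300851 226.95337692]
```

View pics/a.png

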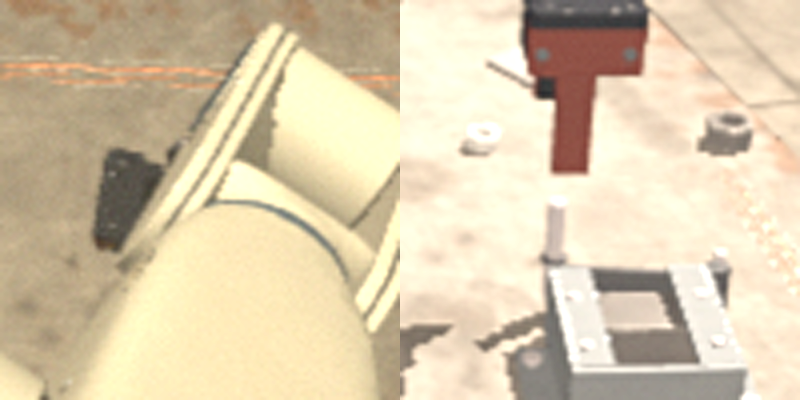

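```bash
python3 - <<'E'
from h import *
q=bot.grab_frame("side");t=bot.sense()["position"]
yv=np.array([-.206,-.978,0]);xv=np.array([.978,-.206,0])
for s in(-.01,0,.01): print(s,proj(q,t+yv*.0575+xv*s).round(1))
E
python3 -m inch '[[0.09,-0.14,0,0,0,0,1],[0,0,0.6,0,0,0,1],[0,0,0.6,0,0,0,1],[0,0,0.6,0,0,0,1],[0,0,0,0,0,0,1],[0,0,0,0,0,0,1]]'; python3 st.py
```

```text
-0.01 [358.8 238.6]
0 [363.  238.6]
0.01 [367.3 238.5]
time_s: 3.72
position: [0.4824, -0.326, 0.0669]
ee_rot: [-0.0, 0.995, -0.103, -0.0]
contact_force: [0.7, -0.6, -0.1]
gripper_width: 0.088
t 3.72 rack xy -0.023 -0.0429 pos [ 0.4824 -0.326   0.0669] toolx [ 0.979 -0.206 -0.001] tooly [-0.206 -0.979 -0.   ] F [ 0.7 -0.6 -0.1] w 0.088
```

```bash
python3 -m inch '[[0,0,0.15,0,0,0,0],[0,0,0,0,0,0,0],[0,0,0,0,0,0,0],[0,0,0,0,0,0,0],[0,0,0,0,0,0,0],[0,0,0,0,0,0,0],[0,0,0,0,0,0,0],[0,0,0,0,0,0,0]]' 12;  python3 st.py
```

```text
time_s: 4.38
position: [0.4824, -0.3264, 0.0608]
ee_rot: [0.0, 0.995, -0.104, 0.0]
contact_force: [-0.7, -0.0, -1.0]
gripper_width: 0.0378
t 4.38 rack xy -0.0227 -0.0429 pos [ 0.4824 -0.3264  0.0608] toolx [ 0.979 -0.206  0.   ] tooly [-0.206 -0.979  0.   ] F [-0.7 -0.  -1. ] w 0.0378
```

```bash
python3 -m inch '[[0,0,0,0,0,0,0],[0,0,0,0,0,0,0],[0,0,0,0,0,0,0],[0,0,0,0,0,0,0],[0,0,0,0,0,0,0],[0,0,0,0,0,0,0],[0,0,0,0,0,0,0]]' 12;  python3 st.py
```

```text
time_s: 4.97
position: [0.4823, -0.3263, 0.0606]
ee_rot: [-0.0, 0.995, -0.104, -0.0]
contact_force: [-0.1, 0.1, -0.5]
gripper_width: 0.0116
t 4.97 rack xy -0.0227 -0.043 pos [ 0.4823 -0.3263  0.0606] toolx [ 0.979 -0.206 -0.   ] tooly [-0.206 -0.979 -0.   ] F [-0.1  0.1 -0.5] w 0.0116
```

```bash
python3 -m inch '[[0.048,-0.277,0,0,0,0,0],[0.077,-0.27,0,0,0,0,0],[0.105,-0.261,0,0,0,0,0],[0.132,-0.248,0,0,0,0,0],[0.157,-0.233,0,0,0,0,0],[0.18,-0.215,0,0,0,0,0],[0.202,-0.195,0,0,0,0,0],[0.221,-0.173,0,0,0,0,0]]';  python3 st.py
```

```text
time_s: 5.63
position: [0.5426, -0.2613, 0.0606]
ee_rot: [-0.0, 0.995, -0.103, -0.0]
contact_force: [-1.1, -1.3, -2.0]
gripper_width: 0.0114
t 5.63 rack xy -0.0988 0.0026 pos [ 0.5426 -0.2613  0.0606] toolx [ 0.979 -0.205 -0.   ] tooly [-0.205 -0.979 -0.   ] F [-1.1 -1.3 -2. ] w 0.0114
```

```bash
python3 -m inch '[[0.238,-0.149,0,0,0,0,0],[0.253,-0.123,0,0,0,0,0],[0.264,-0.096,0,0,0,0,0],[0.273,-0.068,0,0,0,0,0],[0.278,-0.039,0,0,0,0,0],[0.281,-0.009,0,0,0,0,0],[0.28,0.02,0,0,0,0,0],[0.277,0.049,0,0,0,0,0]]';  python3 -m inch '[[0,0,0,0,0,0,0],[0,0,0,0,0,0,0.6],[0,0,0,0,0,0,0.6],[0,0,0,0,0,0,0.6],[0,0,0,0,0,0,0.6],[0,0,-0.8,0,0,0,0.7],[0,0,-0.8,0,0,0,0.7],[0,0,0,0,0,0,0.7]]';python3 st.py
```

```text
time_s: 6.3
position: [0.6309, -0.262, 0.0606]
ee_rot: [-0.001, 0.995, -0.104, 0.0]
contact_force: [2.5, 8.9, -1.5]
gripper_width: 0.012
time_s: 6.97
position: [0.6325, -0.2656, 0.1311]
ee_rot: [0.002, 0.995, -0.104, 0.005]
contact_force: [2.2, -0.9, 1.1]
gripper_width: 0.0547
t 6.97 rack xy -0.113 0.0915 pos [ 0.6325 -0.2656  0.1311] toolx [ 0.978 -0.206  0.009] tooly [-0.206 -0.978  0.002] F [ 2.2 -0.9  1.1] w 0.0547
```

```bash
python3 -m inch '[[-0.46,0.735,0,0,0,0,0.75],[-0.46,0.735,0,0,0,0,0.75],[-0.46,0.735,0,0,0,0,0.75],[-0.46,0.735,0,0,0,0,0.75],[-0.46,0.735,0,0,0,0,0.75],[0,0,0,0,0,0,0.75],[0,0,0,0,0,0,0.75]]';python3 st.py
python3 - <<'E'
from h import *
q=bot.grab_frame("side"); save(q,"b.png",(320,180,420,300),5)
p=bot.grab_frame("top")
for d in bot.masks_of(p,"tube_center")[:2]: print(d["p"],d["rect"])
t=bot.sense()["position"]
yv=np.array([-.206,-.978,0]);xv=np.array([.978,-.206,0])
for s in(-.01,0,.01): print(s,((proj(q,t+yv*.0455+xv*s)-[320,180])*5).round(1))
E
```

```text
time_s: 7.55
position: [0.5075, -0.3902, 0.1249]
ee_rot: [0.0, 0.994, -0.105, 0.0]
contact_force: [0.2, 1.0, -0.2]
gripper_width: 0.0658
t 7.55 rack xy 0.0346 -0.0052 pos [ 0.5075 -0.3902  0.1249] toolx [ 0.978 -0.209  0.   ] tooly [-0.209 -0.978  0.   ] F [ 0.2  1.  -0.2] w 0.0658
-0.01 [292.2 361.7]
0 [313.8 361.4]
0.01 [335.2 361.1]
```

View pics/b.png

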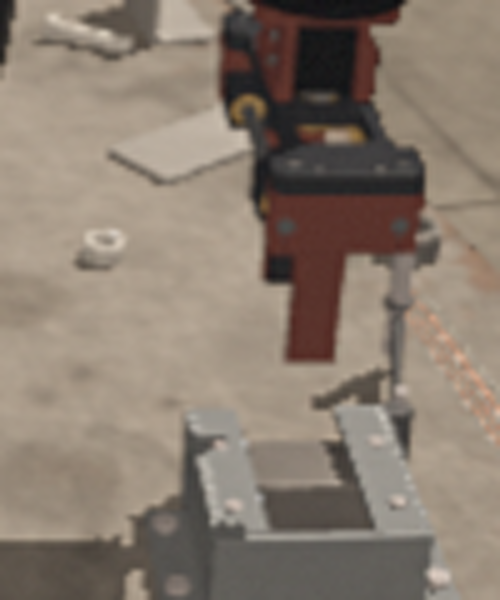

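```bash
python3 -m inch '[[0.13,0,0,0,0,0,0.75],[0,0,0.6,0,0,0,0.75],[0,0,0.6,0,0,0,0.75],[0,0,0.5,0,0,0,0.75],[0,0,0.3,0,0,0,0.75],[0,0,0,0,0,0,0.75]]';python3 st.py;python3 -m inch '[[0,0,0.4,0,0,0,0.75],[0,0,0.4,0,0,0,0.75],[0,0,0,0,0,0,0.75]]';python3 st.py
```

```text
time_s: 8.2
position: [0.5133, -0.3878, 0.0418]
ee_rot: [-0.001, 0.995, -0.103, -0.002]
contact_force: [-0.7, 0.3, 0.2]
gripper_width: 0.0658
t 8.2 rack xy 0.031 -0.0001 pos [ 0.5133 -0.3878  0.0418] toolx [ 0.979 -0.204 -0.004] tooly [-0.204 -0.979 -0.002] F [-0.7  0.3  0.2] w 0.0658
time_s: 8.45
position: [0.5135, -0.3886, 0.0112]
ee_rot: [-0.001, 0.995, -0.103, -0.001]
contact_force: [-1.2, 0.1, -0.6]
gripper_width: 0.0654
t 8.45 rack xy 0.0318 0.0003 pos [ 0.5135 -0.3886  0.0112] toolx [ 0.979 -0.205 -0.002] tooly [-0.205 -0.979 -0.001] F [-1.2  0.1 -0.6] w 0.0654
```

Fingers are down on both sides of the tube with no contact. Close gently, then firmly.

```bash
python3 -m inch '[[0,0,0,0,0,0,0.3],[0,0,0,0,0,0,0.3],[0,0,0,0,0,0,0.3],[0,0,0,0,0,0,0.3],[0,0,0,0,0,0,0.3],[0,0,0,0,0,0,0.3],[0,0,0,0,0,0,0.3],[0,0,0,0,0,0,0.3]]' 30;python3 st.py
```

```text
time_s: 9.12
position: [0.5144, -0.39, 0.0138]
ee_rot: [0.0, 0.995, -0.104, 0.001]
contact_force: [1.0, 1.2, 6.0]
gripper_width: 0.0398
t 9.12 rack xy 0.033 0.0016 pos [ 0.5144 -0.39    0.0138] toolx [ 0.979 -0.206  0.001] tooly [-0.206 -0.979  0.   ] F [1.  1.2 6. ] w 0.0398
```

```bash
python3 -m inch '[[0,-0.3,0,0,0,0,0.3],[0,-0.4,0,0,0,0,0.3],[0,-0.4,0,0,0,0,0.3],[0,-0.4,0,0,0,0,0.3],[0,-0.4,0,0,0,0,0.3],[0,-0.4,0,0,0,0,0.3],[0,-0.4,0,0,0,0,0.3],[0,-0.3,0,0,0,0,0.3]]' 40;python3 st.py; python3 -m inch '[[0,0,0,0,0,0,0.3],[0,0,-0.5,0,0,0,0.3],[0,0,-0.8,0,0,0,0.3],[0,0,-0.8,0,0,0,0.3],[0,0,-0.8,0,0,0,0.3],[0,0,-0.8,0,0,0,0.3]]';python3 st.py
```

```text
time_s: 9.78
position: [0.5397, -0.2718, 0.0138]
ee_rot: [0.001, 0.995, -0.103, 0.001]
contact_force: [-0.8, -4.6, 6.3]
gripper_width: 0.0396
t 9.78 rack xy -0.0879 0.0019 pos [ 0.5397 -0.2718  0.0138] toolx [ 0.979 -0.205  0.003] tooly [-0.205 -0.979  0.001] F [-0.8 -4.6  6.3] w 0.0396
time_s: 10.28
position: [0.5376, -0.2709, 0.1613]
ee_rot: [-0.0, 0.995, -0.103, -0.001]
contact_force: [0.6, -0.6, -2.9]
gripper_width: 0.0397
t 10.28 rack xy -0.0883 -0.0003 pos [ 0.5376 -0.2709  0.1613] toolx [ 0.979 -0.206 -0.002] tooly [-0.206 -0.979 -0.001] F [ 0.6 -0.6 -2.9] w 0.0397
```

```bash
python3 -m inch '[[0,0,-0.9,0,0,0,0.3],[0,0,-0.9,0,0,0,0.3],[0,0,-0.9,0,0,0,0.3],[0,0,-0.9,0,0,0,0.3],[0,0,0,0,0,0,0.3]]';python3 st.py; cat > pl.py <<'E'
from h import *
from scipy.optimize import least_squares
def get(n):
    p=bot.grab_frame(n)
    out=[]
    for d in bot.masks_of(p,"plate"):
        c=p["color"][d["mask"]].mean(0)
        if c[0]-c[1]<30 and d["p"]>.3: out.append(d)
    d=out[0];v,u=np.nonzero(d["mask"]);print(n,round(d["p"],2),d["rect"],len(u)); return p,d["mask"],np.array([u.mean(),v.mean()]),np.cov(u,v)
def poly(p,a):
    c,s=np.cos(a[2]),np.sin(a[2]); return np.array([proj(p,(a[0]+c*x-s*y,a[1]+s*x+c*y,.006)) for x,y in((.06,.03),(-.06,.03),(-.06,-.03),(.06,-.03))])
def mom(P):
    m=cv2.moments(P.astype(np.float32)); return np.array([m["m10"],m["m01"]])/m["m00"],np.array([[m["mu20"],m["mu11"]],[m["mu11"],m["mu02"]]])/m["m00"],m["m00"]
def r(V,a):
    o=[]
    for p,m,c,K in V:
        C,k,_=mom(poly(p,a)); o+=list(C-c)+[ .5*(np.arctan2(2*k[0,1],k[0,0]-k[1,1])-np.arctan2(2*K[0,1],K[0,0]-K[1,1]))*5]
    return np.array(o)
if __name__=="__main__":
    V=[get("top"),get("side")]
    for W in([V[0]],[V[1]],V):
        s=least_squares(lambda a:r(W,a),[.61,.035,.44]);print(s.x.round(4),s.fun.round(2),[round(mom(poly(v[0],s.x))[2]) for v in W])
    o=np.hstack([cv2.resize(p["color"][int(c[1])-30:int(c[1])+30,int(c[0])-30:int(c[0])+30,::-1],None,fx=6,fy=6,interpolation=cv2.INTER_CUBIC) for p,_,c,_ in V])
    cv2.imwrite("pics/pl.png",cv2.convertScaleAbs(o,alpha=1.4))
E
python3 pl.py
```

```text
time_s: 10.7
position: [0.5413, -0.2729, 0.312]
ee_rot: [0.002, 0.995, -0.103, 0.005]
contact_force: [2.5, -1.2, -2.6]
gripper_width: 0.0398
t 10.7 rack xy -0.0871 0.0038 pos [ 0.5413 -0.2729  0.312 ] toolx [ 0.979 -0.206  0.011] tooly [-0.206 -0.979  0.003] F [ 2.5 -1.2 -2.6] w 0.0398
top 0.95 [291.0, 145.2, 317.6, 180.7] 558
side 0.76 [343.1, 199.8, 376.3, 218.1] 320
[0.6113 0.0356 0.44  ] [ 0.03  0.15 -0.14] [556]
[0.61   0.0321 0.44  ] [ 0.4  -0.62 -0.06] [268]
[0.6103 0.0343 0.44  ] [ 0.4   0.41 -0.14  0.28 -0.91 -0.06] [556, 266]
```

View pics/pl.png

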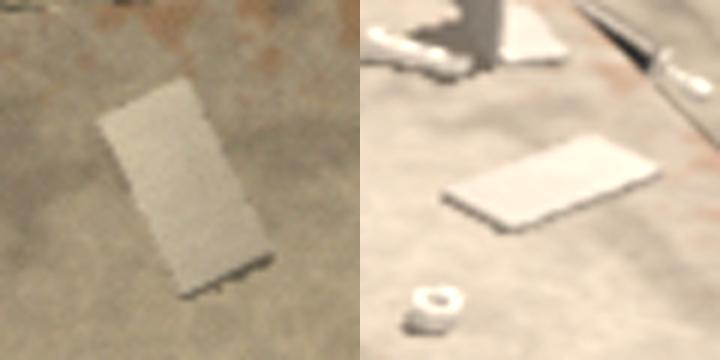

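```bash
sed -i 's/\[.61,.035,.44\])/[.61,.035,.44],diff_step=3e-3)/' pl.py; python3 pl.py; python3 - <<'E'
from h import *
p=bot.grab_frame("top")
c0=(304.0,162.9) 
E
```

```text
top 0.91 [290.2, 143.6, 314.5, 180.8] 569
side 0.62 [341.6, 199.3, 376.1, 216.7] 298
[0.6109 0.0356 0.4274] [-0. -0.  0.] [556]
[0.6083 0.0278 0.4744] [-0. -0. -0.] [270]
[0.6105 0.0343 0.4409] [ 0.39  0.11 -0.07  0.02 -0.88  0.07] [556, 266]
```

```bash
python3 - <<'E'
from pl import *
S=[];T=[]
for i in range(5):
    V=[get("top"),get("side")]
    f=lambda W:least_squares(lambda a:r(W,a),[.61,.035,.44],diff_step=3e-3).x
    T.append(np.r_[f([V[0]]),f([V[1]]),f(V)])
print(np.array(T).round(4));print(np.mean(T,0).round(4))
# brightness segmentation in top
p=V[0][0];g=cv2.GaussianBlur(p["color"],(0,0),.6).sum(2).astype(float)
m=cv2.dilate(V[0][1].astype(np.uint8),np.ones((5,5)))>0
th=(g[V[0][1]].mean()+g[m&~V[0][1]].mean())/2; k=(m&(g>th)).astype(np.uint8);v,u=np.nonzero(k)
print(len(u),u.mean(),v.mean(),pix2z(p,u.mean(),v.mean(),.006).round(4))
E
```

```text
top 0.78 [288.4, 146.8, 315.5, 181.3] 551
side 0.78 [341.0, 199.8, 378.1, 219.1] 309
top 0.56 [288.8, 144.2, 314.9, 182.1] 560
side 0.7 [342.3, 197.5, 376.7, 220.7] 348
top 0.72 [288.9, 148.0, 315.7, 179.0] 537
side 0.61 [344.6, 200.0, 378.2, 220.0] 290
top 0.86 [288.2, 147.2, 314.8, 182.5] 560Traceback (most recent call last):
  File "<stdin>", line 4, in <module>
  File "pl.py", line 9, in get
    d=out[0];v,u=np.nonzero(d["mask"]);print(n,round(d["p"],2),d["rect"],len(u)); return p,d["mask"],np.array([u.mean(),v.mean()]),np.cov(u,v)
      ~~~^^^
IndexError: list index out of range
```

```bash
python3 - <<'E'
from pl import *
T=[]
for n in ("top","side"):
  for i in range(5):
    try: V=[get(n)]
    except IndexError: continue
    x=least_squares(lambda a:r(V,a),[.61,.035,.44],diff_step=3e-3).x;T.append(x);
    p,M=V[0][:2];g=cv2.GaussianBlur(p["color"],(0,0),.6).sum(2).astype(float)
    m=cv2.dilate(M.astype(np.uint8),np.ones((5,5)))>0
    th=(g[M].mean()+g[m&~M].mean())/2; k=(m&(g>th)).astype(np.uint8);v,u=np.nonzero(k)
    print(x.round(4),len(u),pix2z(p,u.mean(),v.mean(),.006).round(4))
E
```

```text
top 0.56 [288.8, 145.3, 314.7, 180.1] 551
[0.6115 0.0348 0.4444] 530 [0.6124 0.0388 0.006 ]
top 0.72 [291.5, 144.8, 314.6, 178.5] 552
[0.612  0.0365 0.4228] 534 [0.6121 0.0385 0.006 ]
top 0.6 [289.8, 145.3, 316.1, 178.8] 560
[0.6109 0.037  0.4897] 532 [0.6122 0.0387 0.006 ]
top 0.92 [287.4, 144.7, 317.0, 178.5] 557
[0.6116 0.0363 0.4762] 533 [0.6123 0.0385 0.006 ]
top 0.71 [286.3, 143.1, 316.6, 181.8] 579
[0.6118 0.037  0.4681] 535 [0.6121 0.0384 0.006 ]
side 0.77 [341.7, 197.4, 378.6, 217.9] 372
[0.6101 0.0295 0.45  ] 331 [0.6021 0.0314 0.006 ]
side 0.67 [342.3, 201.2, 377.5, 217.5] 291
[0.6083 0.0292 0.4521] 290 [0.608  0.0328 0.006 ]
side 0.8 [342.7, 202.7, 379.2, 218.9] 344
[0.6088 0.0267 0.3958] 316 [0.6028 0.0304 0.006 ]
side 0.64 [342.2, 201.3, 375.8, 218.9] 307
[0.6081 0.029  0.4494] 293 [0.6075 0.0323 0.006 ]
side 0.74 [340.5, 200.0, 375.6, 217.1] 327
[0.609  0.0287 0.4444] 306 [0.6051 0.0315 0.006 ]
```

```bash
python3 -m inch '[[0,0,0,0,0,-0.94,0.3],[0,0,0,0,0,-0.94,0.3],[0,0,0,0,0,-0.94,0.3],[0,0,0,0,0,-0.94,0.3],[0,0,0,0,0,-0.94,0.3],[0,0,0,0,0,-0.94,0.3],[0,0,0,0,0,-0.94,0.3],[0,0,0,0,0,0,0.3]]';cat >> st.py <<'E'
t=np.array([.610,.034,0]);d=t-s["position"];print("to plate, tool units",(M.T@d/.04).round(3),"yaw",np.arctan2(M[1,0],M[0,0]).round(4))
E
python3 st.py
```

```text
time_s: 13.62
position: [0.5385, -0.2723, 0.3047]
ee_rot: [0.0, 0.974, 0.225, -0.0]
contact_force: [-0.6, 0.1, -2.7]
gripper_width: 0.0399
t 13.62 rack xy -0.0872 0.0009 pos [ 0.5385 -0.2723  0.3047] toolx [ 0.899  0.438 -0.   ] tooly [ 0.438 -0.899  0.   ] F [-0.6  0.1 -2.7] w 0.0399
to plate, tool units [ 4.964 -6.098  7.617] yaw 0.4539
```

```bash
python3 -m inch '[[0.5,-0.61,0,0,0,0,0.3],[0.5,-0.61,0,0,0,0,0.3],[0.5,-0.61,0,0,0,0,0.3],[0.5,-0.61,0,0,0,0,0.3],[0.5,-0.61,0,0,0,0,0.3],[0.5,-0.61,0,0,0,0,0.3],[0.5,-0.61,0,0,0,0,0.3],[0.5,-0.61,0,0,0,0,0.3]]'; python3 -m inch '[[0.48,-0.61,0,0,0,0,0.3],[0.48,-0.61,0,0,0,0,0.3],[0,0,0,0,0,0,0.3],[0,0,0,0,0,0,0.3],[0,0,0,0,0,0,0.3]]'; python3 st.py
```

```text
time_s: 14.28
position: [0.5977, -0.0253, 0.3048]
ee_rot: [0.0, 0.975, 0.222, 0.0]
contact_force: [-0.2, -0.4, -3.4]
gripper_width: 0.0394
time_s: 14.7
position: [0.6107, 0.0336, 0.3045]
ee_rot: [0.0, 0.975, 0.223, -0.0]
contact_force: [-0.5, -0.5, -3.8]
gripper_width: 0.0399
t 14.7 rack xy -0.4014 0.0085 pos [0.6107 0.0336 0.3045] toolx [ 0.901  0.435 -0.001] tooly [ 0.435 -0.901  0.   ] F [-0.5 -0.5 -3.8] w 0.0399
to plate, tool units [-0.008 -0.018  7.614] yaw 0.4495
```

Descend to about 25 mm above, then look at tube against plate.

```bash
python3 -m inch '[[0,0,0.8,0,0,0,0.3],[0,0,0.8,0,0,0,0.3],[0,0,0.8,0,0,0,0.3],[0,0,0.8,0,0,0,0.3],[0,0,0.8,0,0,0,0.3],[0,0,0.8,0,0,0,0.3],[0,0,0.8,0,0,0,0.3],[0,0,0.7,0,0,0,0.3]]'; python3 -m inch '[[0,0,0.3,0,0,0,0.3],[0,0,0,0,0,0,0.3],[0,0,0,0,0,0,0.3]]'; python3 st.py
python3 - <<'E'
from h import *
p=bot.grab_frame("top"); q=bot.grab_frame("side")
f=lambda p,c,s:cv2.resize(p["color"][c[1]:c[3],c[0]:c[2],::-1],None,fx=s,fy=s,interpolation=cv2.INTER_CUBIC)
o=np.hstack([f(p,(270,130,340,200),5.714),f(q,(325,165,395,235),5.714)])
cv2.imwrite("pics/c.png",cv2.convertScaleAbs(o,alpha=1.5))
E
```

```text
time_s: 15.37
position: [0.6104, 0.0321, 0.051]
ee_rot: [0.0, 0.975, 0.222, -0.0]
contact_force: [0.4, 0.6, -3.4]
gripper_width: 0.04
time_s: 15.62
position: [0.6111, 0.033, 0.041]
ee_rot: [0.0, 0.975, 0.223, -0.0]
contact_force: [0.5, 0.4, -3.3]
gripper_width: 0.0396
t 15.62 rack xy -0.4008 0.0091 pos [0.6111 0.033  0.041 ] toolx [ 0.901  0.434 -0.   ] tooly [ 0.434 -0.901 -0.   ] F [ 0.5  0.4 -3.3] w 0.0396
to plate, tool units [-0.014 -0.035  1.025] yaw 0.4491
```

View pics/c.png

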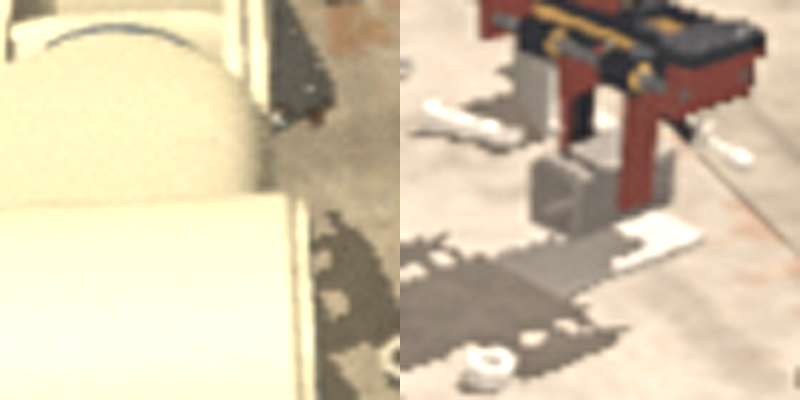

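```bash
python3 - <<'E'
from h import *
q=bot.grab_frame("side");s=bot.sense();t=s["position"];w,x,y,z=s["ee_rot"];M=R.from_quat([x,y,z,w]).as_matrix()
S=lambda P:((P-np.array([325,165])+.5)*5.714+[400,0]).round(0)
for xx in(-.042,.042):
  for yy in(-.02,.02):
    for zz in(.027,.067):
      X=t+M@[xx,yy,0];X[2]=zz;print(xx,yy,zz,S(proj(q,X)))
for a in((.610,.034,.45),(.612,.0375,.45),(.6085,.029,.45)):
    c,n=np.cos(a[2]),np.sin(a[2]);print(a,[S(proj(q,(a[0]+c*x-n*y,a[1]+n*x+c*y,.006))).tolist() for x,y in((.06,.03),(-.06,.03),(-.06,-.03),(.06,-.03))])
save(q,"e.png",(335,180,385,225),12)
E
```

```text
-0.042 -0.02 0.027 [531. 219.]
-0.042 -0.02 0.067 [534. 157.]
-0.042 0.02 0.027 [578. 242.]
-0.042 0.02 0.067 [581. 180.]
0.042 -0.02 0.027 [630. 183.]
0.042 -0.02 0.067 [634. 123.]
0.042 0.02 0.027 [678. 204.]
0.042 0.02 0.067 [682. 143.]
(0.61, 0.034, 0.45) [[633.0, 200.0], [491.0, 253.0], [561.0, 289.0], [703.0, 233.0]]
(0.612, 0.0375, 0.45) [[634.0, 198.0], [493.0, 251.0], [563.0, 286.0], [704.0, 231.0]]
(0.6085, 0.029, 0.45) [[633.0, 204.0], [491.0, 257.0], [562.0, 293.0], [704.0, 237.0]]
```

View pics/e.png

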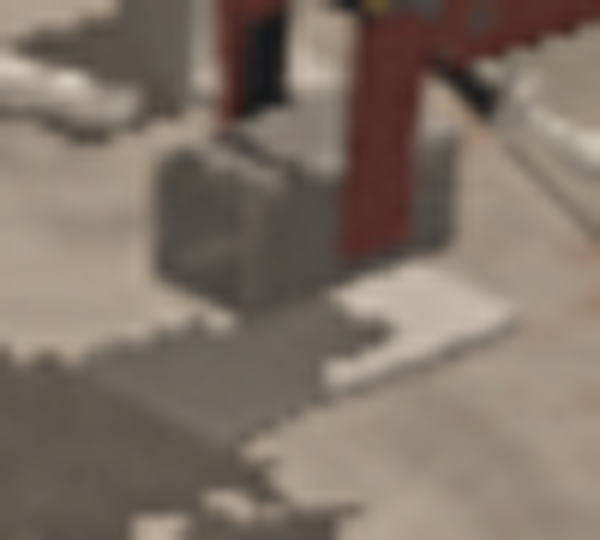

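```bash
python3 -m inch '[[0.056,0.027,0.2,0,0,0,0.3],[0,0,0.2,0,0,0,0.3],[0,0,0.1,0,0,0,0.3],[0,0,0,0,0,0,0.3]]'; python3 st.py
```

```text
time_s: 16.1
position: [0.6131, 0.0338, 0.02]
ee_rot: [-0.0, 0.975, 0.223, -0.0]
contact_force: [-0.2, 0.2, -3.9]
gripper_width: 0.0397
t 16.1 rack xy -0.4021 0.0108 pos [0.6131 0.0338 0.02  ] toolx [ 0.9    0.436 -0.001] tooly [ 0.436 -0.9   -0.   ] F [-0.2  0.2 -3.9] w 0.0397
to plate, tool units [-0.067 -0.038  0.499] yaw 0.4507
```

```bash
python3 -m inch '[[0,0,0.04,0,0,0,0.3],[0,0,0,0,0,0,0.3],[0,0,0,0,0,0,0.3]]'; python3 -m inch '[[0,0,0,0,0,0,0.65],[0,0,0,0,0,0,0.65],[0,0,0,0,0,0,0.65],[0,0,0,0,0,0,0.65],[0,0,0,0,0,0,0.65],[0,0,-0.2,0,0,0,0.65],[0,0,-0.6,0,0,0,0.65],[0,0,-0.8,0,0,0,0.65]]';python3 -m inch '[[0,0,-0.8,0,0,0,0.65],[0,0,-0.8,0,0,0,0.65],[0,0,-0.8,0,0,0,0.65],[0,0,-0.8,0,0,0,0.65],[0,0,-0.8,0,0,0,0.65],[0,0,-0.8,0,0,0,0.65],[0,0,0,0,0,0,0.65]]';python3 st.py
```

```text
time_s: 16.35
position: [0.6132, 0.0338, 0.0197]
ee_rot: [-0.0, 0.975, 0.223, -0.0]
contact_force: [-4.2, -1.1, 5.6]
gripper_width: 0.04
time_s: 17.02
position: [0.6114, 0.0337, 0.0819]
ee_rot: [-0.0, 0.975, 0.223, -0.002]
contact_force: [0.4, -0.5, 0.9]
gripper_width: 0.057
time_s: 17.6
position: [0.6166, 0.0339, 0.2829]
ee_rot: [0.001, 0.975, 0.223, 0.006]
contact_force: [1.2, 1.1, 0.9]
gripper_width: 0.057
t 17.6 rack xy -0.4029 0.0143 pos [0.6166 0.0339 0.2829] toolx [0.9   0.436 0.011] tooly [ 0.435 -0.9    0.005] F [1.2 1.1 0.9] w 0.057
to plate, tool units [-0.224 -0.107  7.071] yaw 0.4506
```

```bash
python3 -m inch '[[-0.37,0.84,0,0,0,0,0.65],[-0.37,0.84,0,0,0,0,0.65],[-0.37,0.84,0,0,0,0,0.65],[-0.37,0.84,0,0,0,0,0.65],[-0.37,0.84,0,0,0,0,0.65],[-0.37,0.84,0,0,0,0,0.65],[-0.37,0.84,0,0,0,0,0.65],[-0.37,0.84,0,0,0,0,0.65]]'; python3 st.py
python3 - <<'E'
from h import *
p=bot.grab_frame("top"); q=bot.grab_frame("side")
f=lambda p,c,s:cv2.resize(p["color"][c[1]:c[3],c[0]:c[2],::-1],None,fx=s,fy=s,interpolation=cv2.INTER_CUBIC)
o=np.hstack([f(p,(275,135,325,185),8),f(q,(335,180,385,230),8)])
cv2.imwrite("pics/d.png",cv2.convertScaleAbs(o,alpha=1.5))
for pc in(p,q):
    for d in bot.masks_of(pc,"tube_center")[:2]: print(round(d["p"],2),d["rect"])
E
```

```text
time_s: 18.27
position: [0.6234, -0.2615, 0.2752]
ee_rot: [-0.0, 0.975, 0.223, -0.0]
contact_force: [0.6, -0.1, 1.0]
gripper_width: 0.0571
t 18.27 rack xy -0.1152 0.0817 pos [ 0.6234 -0.2615  0.2752] toolx [ 0.9    0.435 -0.   ] tooly [ 0.435 -0.9   -0.   ] F [ 0.6 -0.1  1. ] w 0.0571
to plate, tool units [ 2.916 -6.794  6.881] yaw 0.4505
0.84 [290.9, 153.4, 311.9, 172.8]
0.69 [346.2, 191.7, 372.8, 214.4]
```

View pics/d.png

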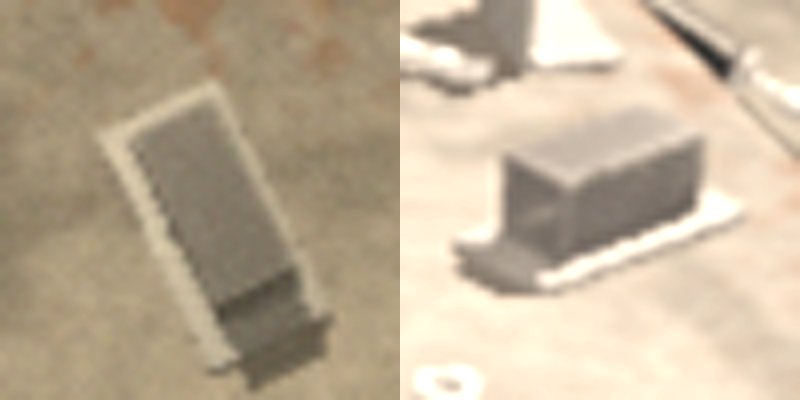

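```bash
cat > ck.py <<'E'
from h import *
p=bot.grab_frame("top"); q=bot.grab_frame("side")
T=lambda a,z:np.mean([pix2z(p,275+(x+.5)/8-.5,135+(y+.5)/8-.5,z)[:2] for x,y in a],0)
S=lambda a,z:np.array([pix2z(q,335+(x-400+.5)/8-.5,180+(y+.5)/8-.5,z)[:2] for x,y in a])
tt=T([(128,142),(212,95),(292,265),(215,303)],.046); pt=T([(98,132),(218,82),(328,320),(215,368)],.006)
ax=np.array([np.cos(.45),np.sin(.45)]);ay=np.array([-ax[1],ax[0]])
print("top tube",tt,"plate",pt,"along/across",((tt-pt)@ax).round(4),((tt-pt)@ay).round(4))
# side: tube top corners, plate right and near corner (top face)
ts=S([(502,152),(572,184),(706,137),(640,105)],.046); print("side tube",ts.mean(0),"edges",np.linalg.norm(np.diff(ts,axis=0),axis=1))
for nm,c,(x,y) in(("right",S([(744,208)],.006)[0],(.06,-.03)),("near",S([(543,278)],.006)[0],(-.06,-.03)),("left",S([(455,245)],.006)[0],(-.06,.03))):
    pc=c-ax*x-ay*y; print(nm,"plate c",pc.round(4),"along/across",((ts.mean(0)-pc)@ax).round(4),((ts.mean(0)-pc)@ay).round(4))
E
python3 ck.py
```

```text
top tube [0.6095114  0.03512948] plate [0.61000859 0.03650982] along/across -0.001 -0.001
side tube [0.60850886 0.025497  ] edges [0.04078846 0.07755026 0.04101303]
right plate c [0.6092 0.0322] along/across -0.0035 -0.0058
near plate c [0.6109 0.04  ] along/across -0.0085 -0.012
left plate c [0.6102 0.0234] along/across -0.0006 0.0026
```

```bash
python3 -m inch '[[0,0,0,0,0,0.94,0.65],[0,0,0,0,0,0.94,0.65],[0,0,0,0,0,0.94,0.65],[0,0,0,0,0,0.94,0.65],[0,0,0,0,0,0.94,0.65],[0,0,0,0,0,0.94,0.65],[0,0,0,0,0,0.94,0.65],[0,0,0,0,0,0,0.65]]'; python3 st.py
```

```text
time_s: 19.23
position: [0.624, -0.2579, 0.2753]
ee_rot: [-0.0, 0.995, -0.104, -0.0]
contact_force: [0.1, 0.3, -0.0]
gripper_width: 0.0571
t 19.23 rack xy -0.1188 0.0816 pos [ 0.624  -0.2579  0.2753] toolx [ 0.978 -0.207 -0.   ] tooly [-0.207 -0.978 -0.   ] F [ 0.1  0.3 -0. ] w 0.0571
to plate, tool units [-1.853 -7.065  6.883] yaw -0.2085
```

```bash
python3 -m inch '[[0.19,0.06,0,0,0,0,0.65],[0,0,0.8,0,0,0,0.65],[0,0,0.8,0,0,0,0.65],[0,0,0.8,0,0,0,0.65],[0,0,0.8,0,0,0,0.65],[0,0,0.8,0,0,0,0.65],[0,0,0,0,0,0,0.65],[0,0,0,0,0,0,0.65]]'; python3 st.py
```

```text
time_s: 19.9
position: [0.6301, -0.2628, 0.1137]
ee_rot: [-0.001, 0.995, -0.102, -0.002]
contact_force: [-0.4, 0.5, 0.3]
gripper_width: 0.0571
t 19.9 rack xy -0.1153 0.0886 pos [ 0.6301 -0.2628  0.1137] toolx [ 0.979 -0.203 -0.004] tooly [-0.203 -0.979 -0.001] F [-0.4  0.5  0.3] w 0.0571
to plate, tool units [-1.992 -7.16   2.855] yaw -0.2049
```

```bash
python3 - <<'E'
from h import *
q=bot.grab_frame("side");p=bot.grab_frame("top")
f=lambda p,c,s:cv2.resize(p["color"][c[1]:c[3],c[0]:c[2],::-1],None,fx=s,fy=s,interpolation=cv2.INTER_CUBIC)
o=np.hstack([f(p,(360,110,460,210),4),f(q,(350,190,450,290),4)])
cv2.imwrite("pics/g.png",cv2.convertScaleAbs(o,alpha=1.5))
E
```

```text
(no output)
```

View pics/g.png

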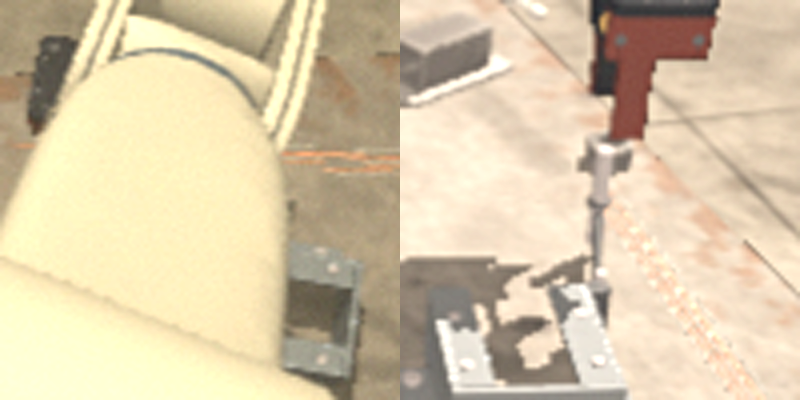

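```bash
python3 -m inch '[[0,0,0.5,0,0,0,0.65],[0,0,0.5,0,0,0,0.65],[0,0,0.32,0,0,0,0.65],[0,0,0,0,0,0,0.65],[0,0,0,0,0,0,0],[0,0,0,0,0,0,0],[0,0,0,0,0,0,0],[0,0,0,0,0,0,0]]' 12; python3 st.py;python3 -m inch '[[0,0,0,0,0,0,0],[0,0,0,0,0,0,0],[0,0,0,0,0,0,0],[0,0,0,0,0,0,0],[0,0,0,0,0,0,0],[0,0,0,0,0,0,0]]'; python3 st.py
```

```text
time_s: 20.67
position: [0.6316, -0.264, 0.0637]
ee_rot: [0.0, 0.995, -0.103, 0.001]
contact_force: [0.3, -0.3, 0.4]
gripper_width: 0.0341
t 20.67 rack xy -0.1144 0.0902 pos [ 0.6316 -0.264   0.0637] toolx [ 0.979 -0.206  0.002] tooly [-0.206 -0.979  0.   ] F [ 0.3 -0.3  0.4] w 0.0341
to plate, tool units [-2.065 -7.18   1.584] yaw -0.2073
time_s: 21.17
position: [0.6314, -0.2624, 0.0626]
ee_rot: [-0.001, 0.995, -0.104, 0.0]
contact_force: [3.1, 5.4, 1.3]
gripper_width: 0.0113
t 21.17 rack xy -0.116 0.0897 pos [ 0.6314 -0.2624  0.0626] toolx [ 0.979 -0.206  0.001] tooly [-0.206 -0.979 -0.002] F [3.1 5.4 1.3] w 0.0113
to plate, tool units [-2.053 -7.136  1.575] yaw -0.2077
```

```bash
python3 -m inch '[[-0.277,-0.049,0,0,0,0,0],[-0.28,-0.02,0,0,0,0,0],[-0.281,0.009,0,0,0,0,0],[-0.278,0.039,0,0,0,0,0],[-0.273,0.068,0,0,0,0,0],[-0.264,0.096,0,0,0,0,0],[-0.253,0.123,0,0,0,0,0],[-0.238,0.149,0,0,0,0,0]]';  python3 st.py
```

```text
time_s: 21.83
position: [0.542, -0.2608, 0.0625]
ee_rot: [-0.001, 0.995, -0.103, -0.001]
contact_force: [-1.5, 8.3, 5.6]
gripper_width: 0.0113
t 21.83 rack xy -0.0991 0.0019 pos [ 0.542  -0.2608  0.0625] toolx [ 0.979 -0.206 -0.002] tooly [-0.206 -0.979 -0.002] F [-1.5  8.3  5.6] w 0.0113
to plate, tool units [ 0.15  -7.559  1.576] yaw -0.2073
```

```bash
python3 -m inch '[[-0.221,0.173,0,0,0,0,0],[-0.202,0.195,0,0,0,0,0],[-0.18,0.215,0,0,0,0,0],[-0.157,0.233,0,0,0,0,0],[-0.132,0.248,0,0,0,0,0],[-0.105,0.261,0,0,0,0,0],[-0.077,0.27,0,0,0,0,0],[-0.048,0.277,0,0,0,0,0]]';  python3 st.py
```

```text
time_s: 22.5
position: [0.4835, -0.3272, 0.0624]
ee_rot: [0.0, 0.995, -0.104, -0.0]
contact_force: [-0.3, 2.2, 1.1]
gripper_width: 0.0118
t 22.5 rack xy -0.0221 -0.0417 pos [ 0.4835 -0.3272  0.0624] toolx [ 0.979 -0.206 -0.   ] tooly [-0.206 -0.979  0.   ] F [-0.3  2.2  1.1] w 0.0118
to plate, tool units [ 1.237 -9.489  1.558] yaw -0.2074
```

```bash
python3 -m inch '[[-0.02,0.1,0,0,0,0,0],[-0.02,0.1,0,0,0,0,0],[0,0.06,0,0,0,0,0],[0,0,0,0,0,0,0],[0,0,0,0,0,0,0]]';  python3 st.py;python3 -m inch '[[0,0.05,0,0,0,0,0],[0,0.05,0,0,0,0,0],[0,0,0,0,0,0,0],[0,0,0,0,0,0,0]]';  python3 st.py
```

```text
time_s: 22.92
position: [0.4807, -0.3364, 0.0623]
ee_rot: [0.0, 0.995, -0.103, 0.0]
contact_force: [-0.8, -0.2, 2.8]
gripper_width: 0.012
t 22.92 rack xy -0.0125 -0.0425 pos [ 0.4807 -0.3364  0.0623] toolx [ 0.979 -0.206  0.001] tooly [-0.206 -0.979  0.   ] F [-0.8 -0.2  2.8] w 0.012
to plate, tool units [ 1.256 -9.728  1.555] yaw -0.2073
time_s: 23.25
position: [0.48, -0.3389, 0.0623]
ee_rot: [-0.001, 0.995, -0.104, 0.0]
contact_force: [1.4, 5.5, 4.5]
gripper_width: 0.0114
t 23.25 rack xy -0.0099 -0.0427 pos [ 0.48   -0.3389  0.0623] toolx [ 0.979 -0.206 -0.   ] tooly [-0.206 -0.979 -0.002] F [1.4 5.5 4.5] w 0.0114
to plate, tool units [ 1.26  -9.79   1.573] yaw -0.2076
```

```bash
python3 -m inch '[[0,0.05,0,0,0,0,0],[0,0,0,0,0,0,0],[0,0,0,0,0,0,0]]' 15;  python3 st.py;python3 -m inch '[[0,0.05,0,0,0,0,0],[0,0,0,0,0,0,0],[0,0,0,0,0,0,0]]';  python3 st.py
```

```text
time_s: 23.5
position: [0.4798, -0.339, 0.0622]
ee_rot: [-0.002, 0.995, -0.104, -0.0]
contact_force: [5.0, 15.3, 6.4]
gripper_width: 0.0119
t 23.5 rack xy -0.0098 -0.0428 pos [ 0.4798 -0.339   0.0622] toolx [ 0.978 -0.207 -0.001] tooly [-0.207 -0.978 -0.004] F [ 5.  15.3  6.4] w 0.0119
to plate, tool units [ 1.258 -9.79   1.597] yaw -0.2082
time_s: 23.75
position: [0.4797, -0.3391, 0.0622]
ee_rot: [-0.003, 0.995, -0.104, -0.0]
contact_force: [9.1, 23.5, 8.6]
gripper_width: 0.0117
t 23.75 rack xy -0.0097 -0.0429 pos [ 0.4797 -0.3391  0.0622] toolx [ 0.978 -0.207 -0.002] tooly [-0.207 -0.978 -0.007] F [ 9.1 23.5  8.6] w 0.0117
to plate, tool units [ 1.255 -9.789  1.62 ] yaw -0.2088
```

```bash
python3 -m inch '[[0,-0.07,0,0,0,0,0],[0,0,0,0,0,0,0.6],[0,0,0,0,0,0,0.6],[0,0,0,0,0,0,0.6],[0,0,0,0,0,0,0.6],[0,0,0,0,0,0,0.6],[0,0,0,0,0,0,0.6]]';  python3 st.py;python3 -m inch '[[0,0,-0.3,0,0,0,0.6],[0,0,-0.8,0,0,0,0.6],[0,0,-0.8,0,0,0,0.6],[0,0,-0.8,0,0,0,0.6],[0,0,-0.8,0,0,0,0.6],[0,0,0,0,0,0,0.6]]';  python3 -m inch '[[-0.5,0.8,0,0,0,0,0.6],[-0.5,0.8,0,0,0,0,0.6],[-0.5,0.8,0,0,0,0,0.6],[-0.5,0.8,0,0,0,0,0.6],[-0.5,0.8,0,0,0,0,0.6],[-0.5,0.8,0,0,0,0,0.6],[-0.5,0.8,0,0,0,0,0.6],[0,0,0,0,0,0,0.6]]'; python3 st.py; python3 - <<'E'
from h import *
p=bot.grab_frame("top"); q=bot.grab_frame("side")
f=lambda p,c,s:cv2.resize(p["color"][c[1]:c[3],c[0]:c[2],::-1],None,fx=s,fy=s,interpolation=cv2.INTER_CUBIC)
o=np.vstack([f(p,(220,125,460,215),3.3),np.hstack([f(p,(395,155,455,215),5),f(q,(335,225,431,285),5)])[:,:792]])
cv2.imwrite("pics/z.png",cv2.convertScaleAbs(o,alpha=1.4))
E
```

```text
time_s: 24.33
position: [0.4792, -0.3416, 0.0622]
ee_rot: [0.0, 0.995, -0.104, -0.0]
contact_force: [-0.8, 0.0, 0.7]
gripper_width: 0.0485
t 24.33 rack xy -0.0071 -0.0429 pos [ 0.4792 -0.3416  0.0622] toolx [ 0.978 -0.206 -0.   ] tooly [-0.206 -0.978  0.   ] F [-0.8  0.   0.7] w 0.0485
to plate, tool units [ 1.263 -9.862  1.554] yaw -0.2078
time_s: 24.83
position: [0.4823, -0.3436, 0.2098]
ee_rot: [0.003, 0.995, -0.104, 0.005]
contact_force: [0.4, -0.9, -0.2]
gripper_width: 0.0527
time_s: 25.5
position: [0.292, -0.5358, 0.203]
ee_rot: [0.001, 0.994, -0.106, -0.0]
contact_force: [0.3, 0.4, -0.1]
gripper_width: 0.0528
t 25.5 rack xy 0.2215 -0.1861 pos [ 0.292  -0.5358  0.203 ] toolx [ 0.978 -0.21   0.   ] tooly [-0.21  -0.978  0.003] F [ 0.3  0.4 -0.1] w 0.0528
to plate, tool units [  4.773 -15.613   5.033] yaw -0.2121Traceback (most recent call last):
  File "<stdin>", line 4, in <module>
    return _nx.concatenate(arrs, 0, dtype=dtype, casting=casting)
           ~~~~~~~~~~~~~~~^^^^^^^^^^^^^^^^^^^^^^^^^^^^^^^^^^^^^^^
ValueError: all the input array dimensions except for the concatenation axis must match exactly, but along dimension 1, the array at index 0 has size 792 and the array at index 1 has size 780
```

```bash
python3 - <<'E'
from h import *
p=bot.grab_frame("top"); q=bot.grab_frame("side")
f=lambda p,c,s:cv2.resize(p["color"][c[1]:c[3],c[0]:c[2],::-1],None,fx=s,fy=s,interpolation=cv2.INTER_CUBIC)
a=f(p,(220,125,460,215),3.25); b=np.hstack([f(p,(395,155,455,215),5),f(q,(335,225,431,285),5)])
cv2.imwrite("pics/z.png",cv2.convertScaleAbs(np.vstack([a,b]),alpha=1.4))
E
```

```text
(no output)
```

View pics/z.png

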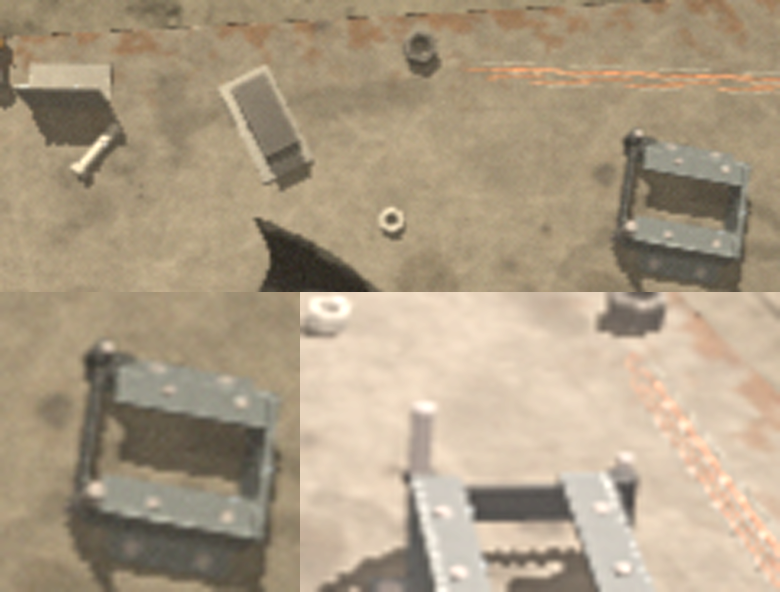

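The last picture shows the gate shut across the mouth, with its post at the rack corner (95,490). The rack is empty and the tube lies on the plate (265,125). The nuts, bolt and angle iron have not moved.

```bash
python3 -c "
from workcell import bot
print(bot.sense()['time_s'],bot.sign_off())"
```

```text
the job is handed in; nothing more can be done
25.7 None
```

I opened the gate by its post and slid the tube out along the table, gripped through the slot. I then carried it over at a raised height and laid it lengthwise on the steel plate. Last I swung the gate back and handed in at 25.7 s.

- **Gate:** it was pressed against its stop, with the post at rack x = -9.8 mm against -10 mm nominal. The highest wrist force I read was about 27 N. The final picture shows it shut, with the gripper well clear.
- **Tube on plate:** the top camera puts the tube within about 1 mm of the plate's middle, both along and across.
- **Disagreement:** the side camera did not confirm the 1 mm. Its estimates scattered from about 1 to 9 mm along the plate and from -12 to +3 mm across. I put this down to hand-picked corners at a shallow viewing angle and went with the top view.
- **Other things:** the nuts, bolt and angle iron look unmoved in the pictures. I did not measure their positions again.

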